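# Sort specimen jars into their collection trays

## Task

Sort the five specimen jars into the collection trays by colour: each jar goes into the tray whose floor matches the coloured disc on its lid. In the yellow and blue trays stand the small jar in the front half, next to the white label card, and the large one in the back half; the red jar may stand anywhere in its tray. Keep the jars upright and set each down on the tray floor without dropping it or knocking any over, and leave the magnifier and the brush where they lie.

Things in the scene. Friction and masses are not known exactly. Their poses are not given: they have to be found in the camera images.
- jar_yellow_large: loose sealed upright specimen jar, the larger of the two yellow ones, 50 mm diameter, 85 mm tall: clear plastic cylinder holding a bone, black lid (top 14 mm, same diameter as the body) with a yellow disc on top. Grip it anywhere round its side. Origin: centre of its underside; z up along its axis
- jar_yellow_small: loose sealed upright specimen jar, the smaller of the two yellow ones, 40 mm diameter, 60 mm tall: clear plastic cylinder holding a bone, black lid (top 14 mm, same diameter as the body) with a yellow disc on top. Grip it anywhere round its side. Origin: centre of its underside; z up along its axis
- jar_blue_large: loose sealed upright specimen jar, the larger of the two blue ones, 50 mm diameter, 85 mm tall: clear plastic cylinder holding a shell, black lid (top 14 mm, same diameter as the body) with a blue disc on top. Grip it anywhere round its side. Origin: centre of its underside; z up along its axis
- jar_blue_small: loose sealed upright specimen jar, the smaller of the two blue ones, 40 mm diameter, 60 mm tall: clear plastic cylinder holding a shell, black lid (top 14 mm, same diameter as the body) with a blue disc on top. Grip it anywhere round its side. Origin: centre of its underside; z up along its axis
- jar_red: loose sealed upright specimen jar, the only red one, 46 mm diameter, 72 mm tall: clear plastic cylinder holding a coral branch, black lid (top 14 mm, same diameter as the body) with a red disc on top. Grip it anywhere round its side. Origin: centre of its underside; z up along its axis
- tray_yellow: fixed low tray, yellow floor, grey rim, outside 160 (x) by 84 (y) mm, 14 mm high; floor 4 mm thick. Rim 5 mm thick, but 18 mm at the front short end, where a white label card lies on it: inside x -62 to 75, y -37 to 37 mm, 10 mm deep. The front is the -x end, towards the robot. Origin: centre of the underside; x from front to back, z up
- tray_blue: fixed low tray, blue floor, grey rim, outside 160 (x) by 84 (y) mm, 14 mm high; floor 4 mm thick. Rim 5 mm thick, but 18 mm at the front short end, where a white label card lies on it: inside x -62 to 75, y -37 to 37 mm, 10 mm deep. The front is the -x end, towards the robot. Origin: centre of the underside; x from front to back, z up
- tray_red: fixed low tray, red floor, grey rim, outside 160 (x) by 84 (y) mm, 14 mm high; floor 4 mm thick. Rim 5 mm thick, but 18 mm at the front short end, where a white label card lies on it: inside x -62 to 75, y -37 to 37 mm, 10 mm deep. The front is the -x end, towards the robot. Origin: centre of the underside; x from front to back, z up
- loupe: bystander: loose black round magnifier standing upright, 44 mm diameter, 34 mm tall. Origin: centre of its underside
- brush: bystander: loose dusting brush with a wooden handle, 180 mm long, 42 mm wide at its head, 20 mm tall, lying along its own x. Origin: midway along it, on its underside

How it is judged:
By the outcome, as a careful person would: the job done as asked, in the order asked, and still so for the second after the job is handed in, with the robot touching nothing.
It also fails if it takes over 120 s, if anything falls off the work surface, if the arm or the gripper's body presses on something with over 40 N, if the wrist force passes 120 N, or if a joint passes its speed limit or range.

## Robot

A 6-joint arm with a two-finger parallel gripper is mounted at the origin on the work surface. World frame = base frame: x ahead of the robot, y to its left, z up, the work surface at z = 0. Lengths are in mm, angles in degrees, forces in N, time in s.
With the tool pointing down it reaches from about 425 to 925 mm from the base axis. Payload 12.5 kg.
Tool frame: the origin (TCP) lies on the centre line of the jaws, within the pads' length; the fingertips stand 19 mm ahead of it and the grasp point (between the pads) is the TCP; z points along the fingers, y is the line along which they close (so a half turn about z gives the same grasp; the last joint's range is limited). The gripper opens to 85 mm and grips with 20 to 120 N. Pads are 22 mm wide; open, the fingers measure 114 mm over their backs; the gripper's body (76 mm by 85 mm) begins 54 mm behind the grasp point. The pads swing forward as they close: fully open they stand 13 mm farther back than shut.
Start: joints at [63.277, 28.126, 89.318, -0, 62.55, -6.05], TCP at [220.622, 584.781, 250.327] pointing down, gripper open.
Joint ranges: [-177.58, 177.58], [-47.91, 125.51], [2.72, 160], [-65.01, 245.01], [3.68, 167.84], [-153.87, 153.87]. Speed limits (degrees/s): [127.2, 127.2, 159.86, 180, 180, 180].

## Interface

Orientations are given as [roll, pitch, yaw] about the fixed x, y, z axes, in that order (R = Rz(yaw) Ry(pitch) Rx(roll)).
In Python, from cell import bot gives the robot as it stands. The module is installed in compiled form; this text tells all that it offers.
- The arm moves only by the tool move_arm, never from a script. Its argument "series" is a list of rows, each an object of numbers: "dx", "dy", "dz": the shift along the tool's x, y, z scaled (see below); "rx", "ry", "rz": the turn, a rotation vector about the tool's x, y, z scaled (see below). A call has 1 to 20 rows; each row shifts and turns the commanded pose from where the row before left it, along the tool's axes as they then stand; what a row does not reach is not made up. The controller multiplies each number of a shift by 0.03 m and each number of a turn by 0.12 rad. A row lasts 1/10 s, in which the tool goes at most 50 mm and 8.59 degrees, less where a joint would pass 70% of its speed; a pose out of reach is approached as far as the arm can. A call with a number of a shift or a turn outside -1 to 1 is refused whole. A call with a gripper value outside its range is refused whole. "claw" is the opening, from 0 (shut) to 1 (fully open), set as the call begins (left out, the last holds). The fingers move at their own pace and stop on an object; "grip_force" is the grip in N (left out, the last holds). Time passes only in rows, so rows that do not move let the fingers close. It gives the time, the measured TCP pose, the force, the opening and the grip force at its end, in the units of the state.
- bot.read_state(): the state, without advancing time (a new reading comes with each control period).
- bot.read_camera(name): name is "side" or "top"; returns a dict with "img" (400x640x3 uint8, red, green, blue), "depth" (400x640 float32, mm along the optical axis (not along the pixel's ray), 0 where there is no reading), "camera_matrix" (3x3 intrinsics, pixels), "extrinsics" (4x4, takes a point from world to camera coordinates). Camera axes: x right, y up, looking along -z (the intrinsics and any distortion apply to the point x, -y, -z); pixel columns grow to the right and rows downward; lengths in mm; the calibration is good to about 2 mm. A picture is of the moment at which its call begins.
- bot.close_job(): hands the job in; it is judged then, once.
Trained networks look in a picture, given as the dict that the camera call returned (one of the last four; its "shot" number tells which), for a name from the list of things; names that differ only in an ending like _2 or _b are one class to them, and where a whole thing is asked for, a point or a joint stands for the part that bears it (a point fixed in the world has none). Each returns a list of dicts, best first, with "confidence" (0 to 1); they miss things now and then, are a little off and sometimes report something else, mostly with a low value. They report only what shows in the picture. A call takes as long as a camera call.
- bot.boxes_of(picture, thing): "point" ([column, row] in pixels, amid what is visible of it).
- bot.outline_of(picture, thing): "region" (400x640 bool, what is visible of it) and "point" ([column, row] in pixels, amid what is visible of it).
The state is a dict: "time": time; "q": joint angles; "joint_velocities": joint speeds; "joint_torque": joint torques, N m; "tool_pos": TCP position; "tcp_rot": TCP orientation; "force": force on the tool from outside, world axes, zero at the start; "torque": the same for the moment, N m; "opening": finger opening in mm; "gripper_force": force on a finger pad.
Only numpy, scipy, OpenCV 4.12 (cv2) and the standard library are available. Lean on these libraries where they do the work, as an engineer would, in place of code of your own. Each camera call takes 0.05 s, during which the arm holds its last target. There are 200 camera calls.

## Working session

There is one attempt and no reset: what is moved stays moved. The work goes in short steps, Python scripts to look and compute and a tool call to move; the robot and the scene stay as the last step left them, time stands still between calls to the robot, and variables do not carry over. Pictures are saved under pics/ and viewed, at most 14 in all, crops included, and the job is handed in when it is done.

Besides the shell and the picture viewer there is one more tool, called after "Emit:" as name(argument=value, ...), one argument or row to a line, values as JSON. move_arm: Moves the arm, as the interface text tells. Shifts and turns lie within -1 to 1; 1 stands for 0.03 m of shift or 0.12 rad of turn. Its arguments: {"type":"object","properties":{"series":{"type":"array"},"claw":{"type":"number"},"grip_force":{"type":"number"}},"required":["series"]}

```bash
mkdir -p pics; cat > h.py <<'E'
import numpy as np,cv2
from cell import bot
def pts(c):
    d=c["depth"];K=c["camera_matrix"];E=c["extrinsics"]
    v,u=np.mgrid[0:400,0:640]
    p=np.stack([(u-K[0,2])/K[0,0]*d,-(v-K[1,2])/K[1,1]*d,-d],-1)
    return (p-E[:3,3])@E[:3,:3]
E
python3 - <<'E'
from h import *
s=bot.read_state();print({k:np.round(v,2) for k,v in s.items()})
for n in("top","side"):
    c=bot.read_camera(n);cv2.imwrite(f"pics/{n}0.png",c["img"][...,::-1])
    P=pts(c)
    print(n,c.keys(),np.round(c["extrinsics"],3).tolist())
    for t in "jar_yellow_large jar_yellow_small jar_blue_large jar_blue_small jar_red tray_yellow tray_blue tray_red loupe brush".split():
        for o in bot.outline_of(c,t)[:2]:
            m=o["region"]&(c["depth"]>0);Q=P[m]
            if len(Q)==0: continue
            zt=np.percentile(Q[:,2],95);T=Q[Q[:,2]>zt-5]
            a=np.percentile(T,[2,98],axis=0)
            print(t,round(o["confidence"],2),np.round(o["point"]),m.sum(),"ztop",round(zt),"mid",np.round(a.mean(0)),"ext",np.round(a[1]-a[0]))
E
```

```text
{'time': np.float64(0.0), 'q': array([63.28, 28.17, 89.35, -0.  , 62.55, -6.05]), 'joint_velocities': array([-0.11, -0.01, -0.09, -0.06, -0.03, -0.02]), 'joint_torque': array([  0.  , -61.85, -26.16,  -0.  ,   0.  ,   0.  ]), 'tool_pos': array([220.53, 584.56, 249.7 ]), 'tcp_rot': array([-179.93,   -0.  ,  159.33]), 'force': array([ 0.43, -0.59,  0.12]), 'torque': array([ 0.01,  0.01, -0.03]), 'gripper_force': np.float64(0.0), 'opening': np.float64(85.35)}
top dict_keys(['img', 'depth', 'camera_matrix', 'extrinsics', 'shot']) [[0.014, -1.0, 0.002, -11.85], [0.993, 0.014, 0.118, -540.593], [-0.118, 0.0, 0.993, -1028.281], [0.0, 0.0, 0.0, 1.0]]
jar_yellow_small 0.51 [401. 242.] 265 ztop 63 mid [ 443. -234.   61.] ext [36. 35.  6.]
jar_yellow_small 0.51 [260. 171.] 265 ztop 63 mid [621. 121.  61.] ext [34. 33.  6.]
jar_blue_large 0.76 [299. 226.] 307 ztop 88 mid [470.  17.  86.] ext [42. 41.  6.]
jar_blue_small 0.61 [259. 170.] 282 ztop 63 mid [621. 122.  61.] ext [34. 35.  6.]
jar_blue_small 0.17 [397. 170.] 1914 ztop 16 mid [ 628. -237.   14.] ext [159.  96.   7.]
jar_red 0.89 [358. 1
[... 864 characters left out ...]
top 14 mid [ 628. -242.   13.] ext [159.  99.   7.]
jar_blue_large 0.95 [301. 195.] 596 ztop 86 mid [471.  12.  85.] ext [43. 46.  7.]
jar_blue_small 0.79 [353. 172.] 280 ztop 61 mid [619. 117.  59.] ext [34. 39.  6.]
jar_red 0.76 [356. 234.] 535 ztop 73 mid [ 599. -138.   72.] ext [41. 42.  7.]
tray_yellow 0.64 [345. 150.] 988 ztop 14 mid [618. 257.  13.] ext [158.  88.   8.]
tray_blue 0.76 [350. 204.] 1347 ztop 14 mid [612.   8.  13.] ext [162. 101.   8.]
tray_blue 0.54 [288. 139.] 448 ztop 86 mid [437. 290.  85.] ext [43. 47.  8.]
tray_red 0.17 [355. 233.] 557 ztop 73 mid [ 600. -138.   71.] ext [42. 41.  7.]
brush 0.78 [321. 349.] 1209 ztop 21 mid [ 470. -431.   19.] ext [171.  38.   6.]
```

```bash
python3 - <<'E'
from h import *
im=[cv2.imread(f"pics/{n}0.png") for n in("top","side")]
cv2.imwrite("pics/a.png",cv2.resize(im[0][110:310,90:540],(800,356),interpolation=cv2.INTER_CUBIC))
cv2.imwrite("pics/b.png",im[1])
c=bot.read_camera("top");P=pts(c)
for t in("tray_yellow","tray_blue","tray_red"):
    m=bot.outline_of(c,t)[0]["region"]&(c["depth"]>0);Q=P[m];Q=Q[(Q[:,2]<22)&(Q[:,2]>3)]
    print(t,cv2.minAreaRect(Q[:,:2].astype(np.float32)))
# whole 55+ clusters
M=((P[...,2]>30)&(P[...,2]<110)&(c["depth"]>0)).astype(np.uint8)
n,l,s,ce=cv2.connectedComponentsWithStats(M)
for i in range(1,n):
    if s[i,4]>80:
        Q=P[l==i];z=np.percentile(Q[:,2],95);T=Q[Q[:,2]>z-5];a=np.percentile(T,[2,98],axis=0);print(np.round(ce[i]),s[i,4],round(z),np.round(a.mean(0)),np.round(a[1]-a[0]))
E
```

```text
tray_yellow ((615.9505615234375, 261.7424011230469), (84.30648803710938, 157.5382843017578), 88.35205078125)
tray_blue ((612.490478515625, 12.30352783203125), (160.41204833984375, 83.92091369628906), 10.800131797790527)
tray_red ((627.8085327148438, -237.75230407714844), (84.82666778564453, 160.44406127929688), 81.55608367919922)
[260. 170.] 219 63 [620. 122.  61.] [35. 35.  6.]
[360. 179.] 307 75 [ 598. -134.   73.] [40. 40.  6.]
[554. 183.] 355 39 [ 601. -637.   37.] [48. 49.  5.]
[300. 228.] 336 88 [471.  16.  86.] [44. 44.  6.]
[142. 229.] 189 37 [465. 419.  35.] [35. 36.  6.]
[187. 241.] 438 88 [437. 295.  86.] [44. 44.  6.]
[400. 241.] 229 63 [ 442. -234.   61.] [37. 34.  6.]
[582. 323.] 3666 77 [ 251. -678.   75.] [139. 100.   6.]
[289. 393.] 181 71 [73. 33. 73.] [ 7. 23. 13.]
```

View pics/a.png

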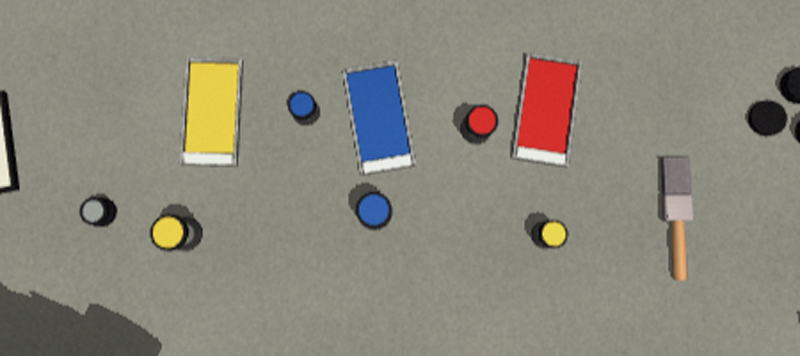

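View pics/b.png

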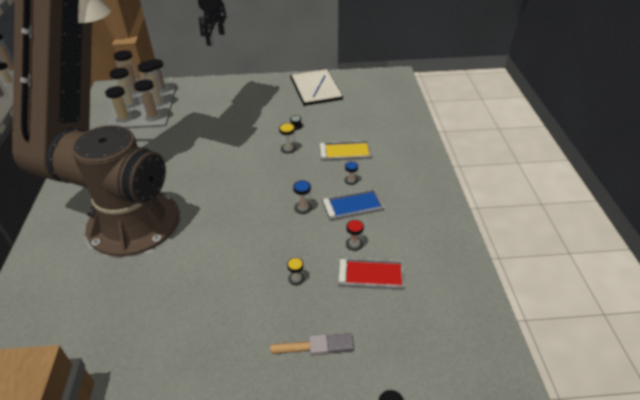

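The pictures show the yellow, blue and red trays at a.png (210,110), (380,115) and (548,110), with the label cards at their lower (front) ends. The lids sit at large yellow (168,232), small blue (302,104), large blue (374,209), red (482,120) and small yellow (553,233). I'll align the yaw to 180° and go to the small blue jar first.

Emit:
move_arm(
  series=[
    {"rz":-0.75},
    {"rz":-0.75},
    {"rz":-0.75},
    {"rz":-0.75},
    {},
    {"dx":-0.7,"dy":-0.8},
    {"dx":-0.7,"dy":-0.8},
    {"dx":-0.7,"dy":-0.8},
    {"dx":-0.7,"dy":-0.8},
    {"dx":-0.7,"dy":-0.8},
    {"dx":-0.7,"dy":-0.8},
    {"dx":-0.7,"dy":-0.8},
    {"dx":-0.7,"dy":-0.8},
    {"dx":-0.7,"dy":-0.8},
    {"dx":-0.7,"dy":-0.8},
    {"dx":-0.7,"dy":-0.8},
    {"dx":-0.7,"dy":-0.8},
    {"dx":-0.7,"dy":-0.8},
    {},
    {},
  ],
  claw=1,
  grip_force=40,
)

```text
invalid input at $.series[0]: expected keys dx, dy, dz, rx, ry, rz
```

Emit:
move_arm(
  series=[
    {"dx":0,"dy":0,"dz":0,"rx":0,"ry":0,"rz":-0.75},
    {"dx":0,"dy":0,"dz":0,"rx":0,"ry":0,"rz":-0.75},
    {"dx":0,"dy":0,"dz":0,"rx":0,"ry":0,"rz":-0.75},
    {"dx":0,"dy":0,"dz":0,"rx":0,"ry":0,"rz":-0.75},
    {"dx":0,"dy":0,"dz":0,"rx":0,"ry":0,"rz":0},
    {"dx":-0.9,"dy":-1,"dz":0,"rx":0,"ry":0,"rz":0},
    {"dx":-0.9,"dy":-1,"dz":0,"rx":0,"ry":0,"rz":0},
    {"dx":-0.9,"dy":-1,"dz":0,"rx":0,"ry":0,"rz":0},
    {"dx":-0.9,"dy":-1,"dz":0,"rx":0,"ry":0,"rz":0},
    {"dx":-0.9,"dy":-1,"dz":0,"rx":0,"ry":0,"rz":0},
    {"dx":-0.9,"dy":-1,"dz":0,"rx":0,"ry":0,"rz":0},
    {"dx":-0.9,"dy":-1,"dz":0,"rx":0,"ry":0,"rz":0},
    {"dx":-0.9,"dy":-1,"dz":0,"rx":0,"ry":0,"rz":0},
    {"dx":-0.9,"dy":-1,"dz":0,"rx":0,"ry":0,"rz":0},
    {"dx":-0.9,"dy":-1,"dz":0,"rx":0,"ry":0,"rz":0},
    {"dx":-0.9,"dy":-1,"dz":0,"rx":0,"ry":0,"rz":0},
    {"dx":-0.9,"dy":-1,"dz":0,"rx":0,"ry":0,"rz":0},
    {"dx":-0.9,"dy":-1,"dz":0,"rx":0,"ry":0,"rz":0},
    {"dx":0,"dy":0,"dz":0,"rx":0,"ry":0,"rz":0},
    {"dx":0,"dy":0,"dz":0,"rx":0,"ry":0,"rz":0},
  ],
  claw=1,
  grip_force=40,
)

```text
time: 3.3
tool_pos: [571.5, 193.8, 250.0]
tcp_rot: [180.0, -0.0, 179.7]
force: [-0.8, -0.1, 0.2]
opening: 85.4
gripper_force: 0.0
```

Emit:
move_arm(
  series=[
    {"dx":-0.54,"dy":-0.82,"dz":0,"rx":0,"ry":0,"rz":0},
    {"dx":-0.54,"dy":-0.82,"dz":0,"rx":0,"ry":0,"rz":0},
    {"dx":-0.54,"dy":-0.83,"dz":0,"rx":0,"ry":0,"rz":0},
    {"dx":0,"dy":0,"dz":0.9,"rx":0,"ry":0,"rz":0},
    {"dx":0,"dy":0,"dz":0.9,"rx":0,"ry":0,"rz":0},
    {"dx":0,"dy":0,"dz":0.9,"rx":0,"ry":0,"rz":0},
    {"dx":0,"dy":0,"dz":0.9,"rx":0,"ry":0,"rz":0},
    {"dx":0,"dy":0,"dz":0.9,"rx":0,"ry":0,"rz":0},
    {"dx":0,"dy":0,"dz":0,"rx":0,"ry":0,"rz":0},
    {"dx":0,"dy":0,"dz":0,"rx":0,"ry":0,"rz":0},
    {"dx":0,"dy":0,"dz":0,"rx":0,"ry":0,"rz":0},
  ],
)

```text
time: 4.4
tool_pos: [620.3, 121.0, 117.0]
tcp_rot: [180.0, 0.1, 180.0]
force: [0.1, 0.1, -0.6]
opening: 85.5
gripper_force: 0.0
```

```bash
python3 - <<'E'
from h import *
c=bot.read_camera("side");K=c["camera_matrix"];cv2.imwrite("pics/c.png",cv2.resize(c["img"][110:260,240:440,::-1],(800,600),interpolation=cv2.INTER_CUBIC))
print(np.round(bot.read_state()["tool_pos"],1))
E
```

```text
[620.4 120.8 117. ]
```

View pics/c.png

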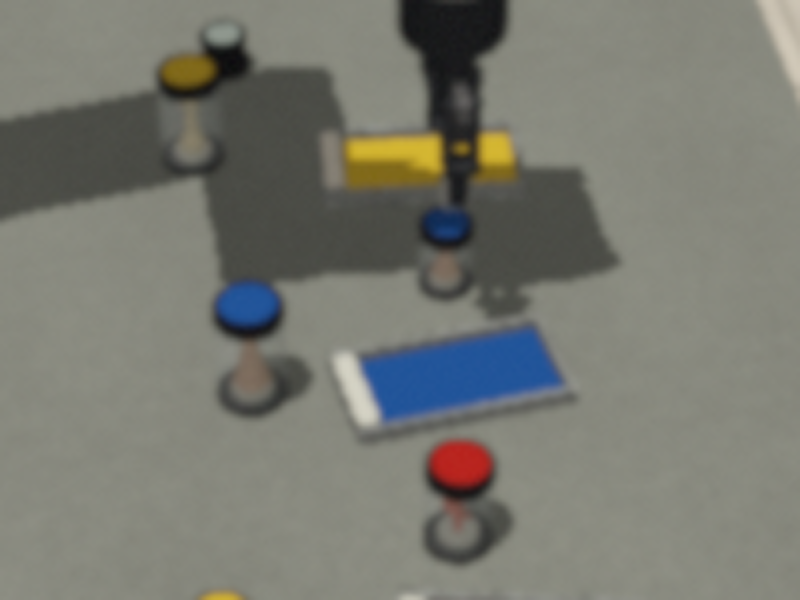

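The gripper, with its fingertip at (458,190), is right above the small blue jar's lid at (445,225). Next I descend and close.

Emit:
move_arm(
  series=[
    {"dx":0,"dy":-0.04,"dz":0.65,"rx":0,"ry":0,"rz":0},
    {"dx":0,"dy":0,"dz":0.65,"rx":0,"ry":0,"rz":0},
    {"dx":0,"dy":0,"dz":0.65,"rx":0,"ry":0,"rz":0},
    {"dx":0,"dy":0,"dz":0.65,"rx":0,"ry":0,"rz":0},
    {"dx":0,"dy":0,"dz":0,"rx":0,"ry":0,"rz":0},
    {"dx":0,"dy":0,"dz":0,"rx":0,"ry":0,"rz":0},
  ],
)

```text
time: 5.05
tool_pos: [620.3, 119.3, 38.4]
tcp_rot: [180.0, 0.1, 179.9]
force: [-0.2, 0.5, -0.2]
opening: 85.3
gripper_force: 0.0
```

Emit:
move_arm(
  series=[
    {"dx":0,"dy":0,"dz":0,"rx":0,"ry":0,"rz":0},
    {"dx":0,"dy":0,"dz":0,"rx":0,"ry":0,"rz":0},
    {"dx":0,"dy":0,"dz":0,"rx":0,"ry":0,"rz":0},
    {"dx":0,"dy":0,"dz":0,"rx":0,"ry":0,"rz":0},
    {"dx":0,"dy":0,"dz":0,"rx":0,"ry":0,"rz":0},
    {"dx":0,"dy":0,"dz":0,"rx":0,"ry":0,"rz":0},
    {"dx":0,"dy":0,"dz":0,"rx":0,"ry":0,"rz":0},
    {"dx":0,"dy":0,"dz":0,"rx":0,"ry":0,"rz":0},
    {"dx":0,"dy":0,"dz":0,"rx":0,"ry":0,"rz":0},
    {"dx":0,"dy":0,"dz":0,"rx":0,"ry":0,"rz":0},
    {"dx":0,"dy":0,"dz":0,"rx":0,"ry":0,"rz":0},
    {"dx":0,"dy":0,"dz":0,"rx":0,"ry":0,"rz":0},
  ],
  claw=0,
  grip_force=40,
)

```text
time: 6.25
tool_pos: [620.2, 119.3, 38.2]
tcp_rot: [180.0, 0.1, 180.0]
force: [-1.7, 0.7, 5.6]
opening: 39.3
gripper_force: 39.6
```

Emit:
move_arm(
  series=[
    {"dx":0,"dy":0,"dz":-0.4,"rx":0,"ry":0,"rz":0},
    {"dx":0,"dy":0,"dz":-0.6,"rx":0,"ry":0,"rz":0},
    {"dx":0,"dy":0,"dz":-0.5,"rx":0,"ry":0,"rz":0},
    {"dx":0.2,"dy":-0.6,"dz":0,"rx":0,"ry":0,"rz":0},
    {"dx":0.22,"dy":-0.65,"dz":0,"rx":0,"ry":0,"rz":0},
    {"dx":0.22,"dy":-0.65,"dz":0,"rx":0,"ry":0,"rz":0},
    {"dx":0.22,"dy":-0.65,"dz":0,"rx":0,"ry":0,"rz":0},
    {"dx":0.2,"dy":-0.65,"dz":0,"rx":0,"ry":0,"rz":0},
    {"dx":0.2,"dy":-0.63,"dz":0,"rx":0,"ry":0,"rz":0},
    {"dx":0,"dy":0,"dz":0,"rx":0,"ry":0,"rz":0},
    {"dx":0,"dy":0,"dz":0.5,"rx":0,"ry":0,"rz":0},
    {"dx":0,"dy":0,"dz":0.3,"rx":0,"ry":0,"rz":0},
    {"dx":0,"dy":0,"dz":0,"rx":0,"ry":0,"rz":0},
    {"dx":0,"dy":0,"dz":0,"rx":0,"ry":0,"rz":0},
  ],
)

```text
time: 7.65
tool_pos: [581.9, 4.5, 58.2]
tcp_rot: [180.0, -0.0, 180.0]
force: [0.7, -0.6, -1.6]
opening: 38.9
gripper_force: 40.5
```

```bash
python3 - <<'E'
from h import *
c=bot.read_camera("side");cv2.imwrite("pics/d.png",cv2.resize(c["img"][150:240,290:410,::-1],(800,600),interpolation=cv2.INTER_CUBIC))
P=pts(c)
for t in("jar_blue_small","tray_blue"):
  for o in bot.outline_of(c,t)[:1]:
    Q=P[o["region"]&(c["depth"]>0)];print(t,o["confidence"],np.percentile(Q,[2,50,98],axis=0).round())
E
```

```text
jar_blue_small 0.56 [[563. -20.  21.]
 [568. -10.  38.]
 [591.   2.  80.]]
```

View pics/d.png

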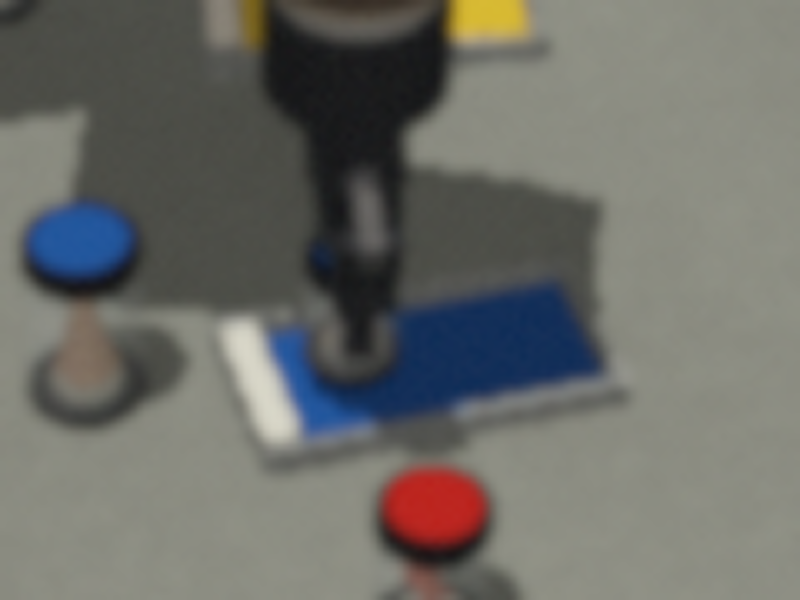

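The held jar is over the front half of the blue tray, with its base at (350,355), the card at (260,380) and the magnified tray centred near (415,370). I lower it.

Emit:
move_arm(
  series=[
    {"dx":0,"dy":0,"dz":0.25,"rx":0,"ry":0,"rz":0},
    {"dx":0,"dy":0,"dz":0.2,"rx":0,"ry":0,"rz":0},
    {"dx":0,"dy":0,"dz":0.07,"rx":0,"ry":0,"rz":0},
    {"dx":0,"dy":0,"dz":0,"rx":0,"ry":0,"rz":0},
    {"dx":0,"dy":0,"dz":0,"rx":0,"ry":0,"rz":0},
  ],
)

```text
time: 8.3
tool_pos: [581.9, 4.3, 42.5]
tcp_rot: [180.0, -0.0, 180.0]
force: [-0.8, -0.3, -1.9]
opening: 39.1
gripper_force: 40.6
```

Emit:
move_arm(
  series=[
    {"dx":0,"dy":0,"dz":0.02,"rx":0,"ry":0,"rz":0},
    {"dx":0,"dy":0,"dz":0,"rx":0,"ry":0,"rz":0},
    {"dx":0,"dy":0,"dz":0,"rx":0,"ry":0,"rz":0},
  ],
)

```text
time: 8.6
tool_pos: [582.0, 4.3, 42.2]
tcp_rot: [180.0, 0.0, 180.0]
force: [-1.5, 0.4, 3.4]
opening: 39.3
gripper_force: 40.9
```

Contact is confirmed. I release, rise and go over the large blue jar.

Emit:
move_arm(
  series=[
    {"dx":0,"dy":0,"dz":0,"rx":0,"ry":0,"rz":0},
    {"dx":0,"dy":0,"dz":0,"rx":0,"ry":0,"rz":0},
    {"dx":0,"dy":0,"dz":0,"rx":0,"ry":0,"rz":0},
    {"dx":0,"dy":0,"dz":0,"rx":0,"ry":0,"rz":0},
    {"dx":0,"dy":0,"dz":0,"rx":0,"ry":0,"rz":0},
    {"dx":0,"dy":0,"dz":0,"rx":0,"ry":0,"rz":0},
    {"dx":0,"dy":0,"dz":0,"rx":0,"ry":0,"rz":0},
    {"dx":0,"dy":0,"dz":0,"rx":0,"ry":0,"rz":0},
    {"dx":0,"dy":0,"dz":-0.9,"rx":0,"ry":0,"rz":0},
    {"dx":0,"dy":0,"dz":-0.9,"rx":0,"ry":0,"rz":0},
    {"dx":0,"dy":0,"dz":-0.9,"rx":0,"ry":0,"rz":0},
    {"dx":0,"dy":0,"dz":-0.9,"rx":0,"ry":0,"rz":0},
    {"dx":0.74,"dy":0.06,"dz":0,"rx":0,"ry":0,"rz":0},
    {"dx":0.74,"dy":0.06,"dz":0,"rx":0,"ry":0,"rz":0},
    {"dx":0.74,"dy":0.06,"dz":0,"rx":0,"ry":0,"rz":0},
    {"dx":0.74,"dy":0.06,"dz":0,"rx":0,"ry":0,"rz":0},
    {"dx":0.74,"dy":0.06,"dz":0,"rx":0,"ry":0,"rz":0},
    {"dx":0,"dy":0,"dz":0,"rx":0,"ry":0,"rz":0},
    {"dx":0,"dy":0,"dz":0,"rx":0,"ry":0,"rz":0},
  ],
  claw=1,
)

```text
time: 10.5
tool_pos: [471.4, 13.3, 150.4]
tcp_rot: [-180.0, 0.1, 180.0]
force: [0.9, 0.1, 0.5]
opening: 85.4
gripper_force: 0.0
```

Emit:
move_arm(
  series=[
    {"dx":0,"dy":0,"dz":0.7,"rx":0,"ry":0,"rz":0},
    {"dx":0,"dy":0,"dz":0.7,"rx":0,"ry":0,"rz":0},
    {"dx":0,"dy":0,"dz":0.7,"rx":0,"ry":0,"rz":0},
    {"dx":0,"dy":0,"dz":0.7,"rx":0,"ry":0,"rz":0},
    {"dx":0,"dy":0,"dz":0.55,"rx":0,"ry":0,"rz":0},
    {"dx":0,"dy":0,"dz":0,"rx":0,"ry":0,"rz":0},
    {"dx":0,"dy":0,"dz":0,"rx":0,"ry":0,"rz":0},
  ],
)

```text
time: 11.2
tool_pos: [471.6, 13.3, 49.6]
tcp_rot: [180.0, -0.0, 180.0]
force: [1.0, -0.1, -0.5]
opening: 85.5
gripper_force: 0.0
```

Emit:
move_arm(
  series=[
    {"dx":0,"dy":0,"dz":0,"rx":0,"ry":0,"rz":0},
    {"dx":0,"dy":0,"dz":0,"rx":0,"ry":0,"rz":0},
    {"dx":0,"dy":0,"dz":0,"rx":0,"ry":0,"rz":0},
    {"dx":0,"dy":0,"dz":0,"rx":0,"ry":0,"rz":0},
    {"dx":0,"dy":0,"dz":0,"rx":0,"ry":0,"rz":0},
    {"dx":0,"dy":0,"dz":0,"rx":0,"ry":0,"rz":0},
    {"dx":0,"dy":0,"dz":0,"rx":0,"ry":0,"rz":0},
    {"dx":0,"dy":0,"dz":0,"rx":0,"ry":0,"rz":0},
    {"dx":0,"dy":0,"dz":0,"rx":0,"ry":0,"rz":0},
    {"dx":0,"dy":0,"dz":0,"rx":0,"ry":0,"rz":0},
  ],
  claw=0,
  grip_force=40,
)

```text
time: 12.2
tool_pos: [471.4, 13.4, 50.5]
tcp_rot: [-180.0, 0.1, 180.0]
force: [-1.4, 0.9, 6.8]
opening: 49.2
gripper_force: 40.4
```

```bash
python3 - <<'E'
from h import *
for n in("side","top"):
  c=bot.read_camera(n);P=pts(c)
  for t in("jar_blue_small","tray_blue","jar_blue_large"):
   for o in bot.outline_of(c,t)[:2]:
    Q=P[o["region"]&(c["depth"]>0)];z=np.percentile(Q[:,2],95);T=Q[Q[:,2]>z-5];a=np.percentile(T,[2,98],axis=0)
    print(n,t,round(o["confidence"],2),a.mean(0).round(),(a[1]-a[0]).round())
E
```

```text
side jar_blue_small 0.76 [582.   0.  64.] [35. 36.  7.]
side jar_blue_small 0.54 [471.   0.  81.] [44. 19.  9.]
side tray_blue 0.78 [612.   8.  18.] [161. 102.  17.]
side tray_blue 0.74 [ 628. -243.   13.] [162.  96.   7.]
side jar_blue_large 0.55 [618. 257.  13.] [156.  88.   7.]
side jar_blue_large 0.51 [471. -10.  92.] [49. 66. 26.]
top jar_blue_small 0.59 [582.   5.  65.] [35. 35.  6.]
top jar_blue_small 0.59 [ 442. -234.   61.] [32. 34.  6.]
top tray_blue 0.89 [619.  13.  14.] [147. 100.   7.]
```

Emit:
move_arm(
  series=[
    {"dx":0,"dy":0,"dz":-0.4,"rx":0,"ry":0,"rz":0},
    {"dx":0,"dy":0,"dz":-0.7,"rx":0,"ry":0,"rz":0},
    {"dx":0,"dy":0,"dz":-0.8,"rx":0,"ry":0,"rz":0},
    {"dx":0,"dy":0,"dz":-0.8,"rx":0,"ry":0,"rz":0},
    {"dx":0,"dy":0,"dz":-0.6,"rx":0,"ry":0,"rz":0},
    {"dx":-0.5,"dy":0.02,"dz":0,"rx":0,"ry":0,"rz":0},
    {"dx":-0.7,"dy":0.03,"dz":0,"rx":0,"ry":0,"rz":0},
    {"dx":-0.7,"dy":0.03,"dz":0,"rx":0,"ry":0,"rz":0},
    {"dx":-0.7,"dy":0.03,"dz":0,"rx":0,"ry":0,"rz":0},
    {"dx":-0.7,"dy":0.03,"dz":0,"rx":0,"ry":0,"rz":0},
    {"dx":-0.7,"dy":0.03,"dz":0,"rx":0,"ry":0,"rz":0},
    {"dx":-0.7,"dy":0.03,"dz":0,"rx":0,"ry":0,"rz":0},
    {"dx":-0.7,"dy":0.03,"dz":0,"rx":0,"ry":0,"rz":0},
    {"dx":-0.7,"dy":0,"dz":0,"rx":0,"ry":0,"rz":0},
    {"dx":0,"dy":0,"dz":0,"rx":0,"ry":0,"rz":0},
    {"dx":0,"dy":0,"dz":0.6,"rx":0,"ry":0,"rz":0},
    {"dx":0,"dy":0,"dz":0.6,"rx":0,"ry":0,"rz":0},
    {"dx":0,"dy":0,"dz":0.6,"rx":0,"ry":0,"rz":0},
    {"dx":0,"dy":0,"dz":0,"rx":0,"ry":0,"rz":0},
    {"dx":0,"dy":0,"dz":0,"rx":0,"ry":0,"rz":0},
  ],
)

```text
time: 14.6
tool_pos: [653.7, 20.2, 95.4]
tcp_rot: [180.0, -0.0, 180.0]
force: [-0.3, -0.1, -0.4]
opening: 49.0
gripper_force: 41.9
```

Emit:
move_arm(
  series=[
    {"dx":0,"dy":0,"dz":0.5,"rx":0,"ry":0,"rz":0},
    {"dx":0,"dy":0,"dz":0.45,"rx":0,"ry":0,"rz":0},
    {"dx":0,"dy":0,"dz":0.3,"rx":0,"ry":0,"rz":0},
    {"dx":0,"dy":0,"dz":0.1,"rx":0,"ry":0,"rz":0},
    {"dx":0,"dy":0,"dz":0,"rx":0,"ry":0,"rz":0},
    {"dx":0,"dy":0,"dz":0,"rx":0,"ry":0,"rz":0},
    {"dx":0,"dy":0,"dz":0,"rx":0,"ry":0,"rz":0},
  ],
)

```text
time: 15.3
tool_pos: [653.5, 20.4, 54.4]
tcp_rot: [180.0, -0.1, 180.0]
force: [-5.3, 1.0, 8.0]
opening: 49.1
gripper_force: 42.6
```

Emit:
move_arm(
  series=[
    {"dx":0,"dy":0,"dz":0,"rx":0,"ry":0,"rz":0},
    {"dx":0,"dy":0,"dz":0,"rx":0,"ry":0,"rz":0},
    {"dx":0,"dy":0,"dz":0,"rx":0,"ry":0,"rz":0},
    {"dx":0,"dy":0,"dz":0,"rx":0,"ry":0,"rz":0},
    {"dx":0,"dy":0,"dz":0,"rx":0,"ry":0,"rz":0},
    {"dx":0,"dy":0,"dz":0,"rx":0,"ry":0,"rz":0},
    {"dx":0,"dy":0,"dz":0,"rx":0,"ry":0,"rz":0},
    {"dx":0,"dy":0,"dz":-0.8,"rx":0,"ry":0,"rz":0},
    {"dx":0,"dy":0,"dz":-0.8,"rx":0,"ry":0,"rz":0},
    {"dx":0,"dy":0,"dz":-0.8,"rx":0,"ry":0,"rz":0},
    {"dx":0,"dy":0,"dz":-0.8,"rx":0,"ry":0,"rz":0},
    {"dx":0.3,"dy":-0.86,"dz":0,"rx":0,"ry":0,"rz":0},
    {"dx":0.3,"dy":-0.86,"dz":0,"rx":0,"ry":0,"rz":0},
    {"dx":0.3,"dy":-0.86,"dz":0,"rx":0,"ry":0,"rz":0},
    {"dx":0.3,"dy":-0.86,"dz":0,"rx":0,"ry":0,"rz":0},
    {"dx":0.3,"dy":-0.86,"dz":0,"rx":0,"ry":0,"rz":0},
    {"dx":0.3,"dy":-0.86,"dz":0,"rx":0,"ry":0,"rz":0},
    {"dx":0,"dy":0,"dz":0,"rx":0,"ry":0,"rz":0},
    {"dx":0,"dy":0,"dz":0,"rx":0,"ry":0,"rz":0},
  ],
  claw=1,
)

```text
time: 17.2
tool_pos: [599.8, -134.9, 150.2]
tcp_rot: [180.0, 0.0, 179.9]
force: [0.2, 0.2, -0.1]
opening: 85.8
gripper_force: 0.0
```

```bash
python3 - <<'E'
from h import *
c=bot.read_camera("side");cv2.imwrite("pics/e.png",cv2.resize(c["img"][130:310,240:440,::-1],(660,594),interpolation=cv2.INTER_CUBIC))
E
```

```text
(no output)
```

View pics/e.png

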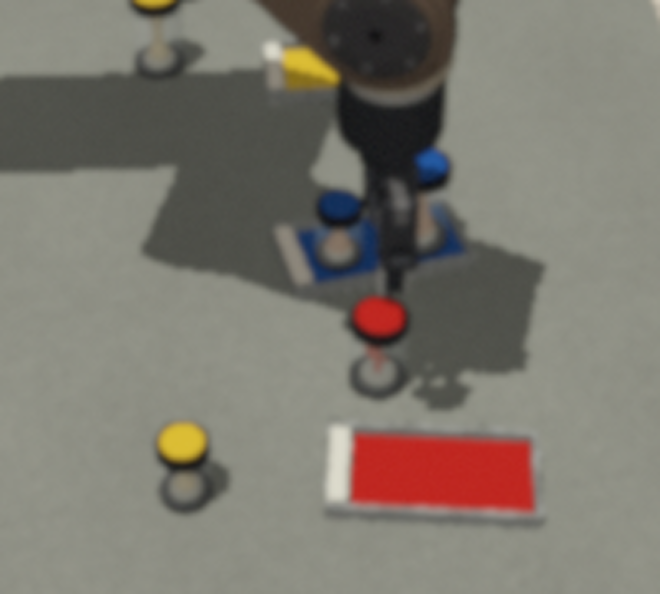

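Both blue jars stand in their tray, the small one at (338,230) by the card and the large one at (430,205) behind it. The gripper is over the red jar at (378,320). I descend to 44 mm and grip.

Emit:
move_arm(
  series=[
    {"dx":0.03,"dy":0.02,"dz":0.7,"rx":0,"ry":0,"rz":0},
    {"dx":0,"dy":0,"dz":0.7,"rx":0,"ry":0,"rz":0},
    {"dx":0,"dy":0,"dz":0.7,"rx":0,"ry":0,"rz":0},
    {"dx":0,"dy":0,"dz":0.7,"rx":0,"ry":0,"rz":0},
    {"dx":0,"dy":0,"dz":0.7,"rx":0,"ry":0,"rz":0},
    {"dx":0,"dy":0,"dz":0,"rx":0,"ry":0,"rz":0},
    {"dx":0,"dy":0,"dz":0,"rx":0,"ry":0,"rz":0},
  ],
)

```text
time: 17.95
tool_pos: [599.2, -133.2, 45.3]
tcp_rot: [180.0, -0.0, -180.0]
force: [-0.8, -0.1, -1.0]
opening: 85.1
gripper_force: 0.0
```

Emit:
move_arm(
  series=[
    {"dx":0,"dy":0,"dz":0,"rx":0,"ry":0,"rz":0},
    {"dx":0,"dy":0,"dz":0,"rx":0,"ry":0,"rz":0},
    {"dx":0,"dy":0,"dz":0,"rx":0,"ry":0,"rz":0},
    {"dx":0,"dy":0,"dz":0,"rx":0,"ry":0,"rz":0},
    {"dx":0,"dy":0,"dz":0,"rx":0,"ry":0,"rz":0},
    {"dx":0,"dy":0,"dz":0,"rx":0,"ry":0,"rz":0},
    {"dx":0,"dy":0,"dz":0,"rx":0,"ry":0,"rz":0},
    {"dx":0,"dy":0,"dz":0,"rx":0,"ry":0,"rz":0},
    {"dx":0,"dy":0,"dz":0,"rx":0,"ry":0,"rz":0},
    {"dx":0,"dy":0,"dz":0,"rx":0,"ry":0,"rz":0},
  ],
  claw=0,
  grip_force=40,
)

```text
time: 18.95
tool_pos: [599.3, -134.1, 46.2]
tcp_rot: [-180.0, 0.1, 179.9]
force: [-0.5, 1.2, 5.4]
opening: 45.4
gripper_force: 40.2
```

Emit:
move_arm(
  series=[
    {"dx":0,"dy":0,"dz":-0.4,"rx":0,"ry":0,"rz":0},
    {"dx":0,"dy":0,"dz":-0.6,"rx":0,"ry":0,"rz":0},
    {"dx":0,"dy":0,"dz":-0.4,"rx":0,"ry":0,"rz":0},
    {"dx":-0.2,"dy":-0.58,"dz":0,"rx":0,"ry":0,"rz":0},
    {"dx":-0.2,"dy":-0.58,"dz":0,"rx":0,"ry":0,"rz":0},
    {"dx":-0.2,"dy":-0.58,"dz":0,"rx":0,"ry":0,"rz":0},
    {"dx":-0.2,"dy":-0.58,"dz":0,"rx":0,"ry":0,"rz":0},
    {"dx":-0.2,"dy":-0.58,"dz":0,"rx":0,"ry":0,"rz":0},
    {"dx":-0.2,"dy":-0.58,"dz":0,"rx":0,"ry":0,"rz":0},
    {"dx":0,"dy":0,"dz":0,"rx":0,"ry":0,"rz":0},
    {"dx":0,"dy":0,"dz":0.6,"rx":0,"ry":0,"rz":0},
    {"dx":0,"dy":0,"dz":0.4,"rx":0,"ry":0,"rz":0},
    {"dx":0,"dy":0,"dz":0.15,"rx":0,"ry":0,"rz":0},
    {"dx":0,"dy":0,"dz":0,"rx":0,"ry":0,"rz":0},
    {"dx":0,"dy":0,"dz":0,"rx":0,"ry":0,"rz":0},
    {"dx":0,"dy":0,"dz":0,"rx":0,"ry":0,"rz":0},
  ],
)

```text
time: 20.55
tool_pos: [635.2, -238.4, 53.2]
tcp_rot: [-180.0, 0.0, 180.0]
force: [-0.1, -0.7, -2.1]
opening: 45.2
gripper_force: 41.4
```

Emit:
move_arm(
  series=[
    {"dx":0,"dy":0,"dz":0.05,"rx":0,"ry":0,"rz":0},
    {"dx":0,"dy":0,"dz":0.03,"rx":0,"ry":0,"rz":0},
    {"dx":0,"dy":0,"dz":0,"rx":0,"ry":0,"rz":0},
    {"dx":0,"dy":0,"dz":0,"rx":0,"ry":0,"rz":0},
  ],
)

```text
time: 20.95
tool_pos: [634.9, -238.4, 50.3]
tcp_rot: [180.0, 0.0, 180.0]
force: [0.8, 0.9, -1.5]
opening: 45.2
gripper_force: 41.4
```

Emit:
move_arm(
  series=[
    {"dx":0,"dy":0,"dz":0.02,"rx":0,"ry":0,"rz":0},
    {"dx":0,"dy":0,"dz":0,"rx":0,"ry":0,"rz":0},
    {"dx":0,"dy":0,"dz":0,"rx":0,"ry":0,"rz":0},
  ],
)

```text
time: 21.25
tool_pos: [634.9, -238.4, 50.2]
tcp_rot: [-180.0, 0.0, 180.0]
force: [-2.2, 1.3, 5.3]
opening: 45.4
gripper_force: 42.1
```

Emit:
move_arm(
  series=[
    {"dx":0,"dy":0,"dz":0,"rx":0,"ry":0,"rz":0},
    {"dx":0,"dy":0,"dz":0,"rx":0,"ry":0,"rz":0},
    {"dx":0,"dy":0,"dz":0,"rx":0,"ry":0,"rz":0},
    {"dx":0,"dy":0,"dz":0,"rx":0,"ry":0,"rz":0},
    {"dx":0,"dy":0,"dz":0,"rx":0,"ry":0,"rz":0},
    {"dx":0,"dy":0,"dz":0,"rx":0,"ry":0,"rz":0},
    {"dx":0,"dy":0,"dz":0,"rx":0,"ry":0,"rz":0},
    {"dx":0,"dy":0,"dz":-0.8,"rx":0,"ry":0,"rz":0},
    {"dx":0,"dy":0,"dz":-0.8,"rx":0,"ry":0,"rz":0},
    {"dx":0,"dy":0,"dz":-0.8,"rx":0,"ry":0,"rz":0},
    {"dx":0.8,"dy":0.02,"dz":0,"rx":0,"ry":0,"rz":0},
    {"dx":0.8,"dy":0.02,"dz":0,"rx":0,"ry":0,"rz":0},
    {"dx":0.8,"dy":0.02,"dz":0,"rx":0,"ry":0,"rz":0},
    {"dx":0.8,"dy":0.02,"dz":0,"rx":0,"ry":0,"rz":0},
    {"dx":0.8,"dy":0.02,"dz":0,"rx":0,"ry":0,"rz":0},
    {"dx":0.8,"dy":0.02,"dz":0,"rx":0,"ry":0,"rz":0},
    {"dx":0.8,"dy":0.02,"dz":0,"rx":0,"ry":0,"rz":0},
    {"dx":0.8,"dy":0,"dz":0,"rx":0,"ry":0,"rz":0},
    {"dx":0,"dy":0,"dz":0,"rx":0,"ry":0,"rz":0},
    {"dx":0,"dy":0,"dz":0,"rx":0,"ry":0,"rz":0},
  ],
  claw=1,
)

```text
time: 23.25
tool_pos: [443.2, -234.4, 121.9]
tcp_rot: [-180.0, 0.1, 179.9]
force: [0.3, -0.5, -0.1]
opening: 85.5
gripper_force: 0.0
```

Descend 84 mm to about 38.

Emit:
move_arm(
  series=[
    {"dx":0.03,"dy":0,"dz":0.7,"rx":0,"ry":0,"rz":0},
    {"dx":0,"dy":0,"dz":0.7,"rx":0,"ry":0,"rz":0},
    {"dx":0,"dy":0,"dz":0.7,"rx":0,"ry":0,"rz":0},
    {"dx":0,"dy":0,"dz":0.7,"rx":0,"ry":0,"rz":0},
    {"dx":0,"dy":0,"dz":0,"rx":0,"ry":0,"rz":0},
    {"dx":0,"dy":0,"dz":0,"rx":0,"ry":0,"rz":0},
  ],
)

```text
time: 23.85
tool_pos: [442.6, -234.1, 37.6]
tcp_rot: [180.0, -0.0, 180.0]
force: [-0.4, 0.5, 0.3]
opening: 85.4
gripper_force: 0.0
```

Emit:
move_arm(
  series=[
    {"dx":0,"dy":0,"dz":0,"rx":0,"ry":0,"rz":0},
    {"dx":0,"dy":0,"dz":0,"rx":0,"ry":0,"rz":0},
    {"dx":0,"dy":0,"dz":0,"rx":0,"ry":0,"rz":0},
    {"dx":0,"dy":0,"dz":0,"rx":0,"ry":0,"rz":0},
    {"dx":0,"dy":0,"dz":0,"rx":0,"ry":0,"rz":0},
    {"dx":0,"dy":0,"dz":0,"rx":0,"ry":0,"rz":0},
    {"dx":0,"dy":0,"dz":0,"rx":0,"ry":0,"rz":0},
    {"dx":0,"dy":0,"dz":0,"rx":0,"ry":0,"rz":0},
    {"dx":0,"dy":0,"dz":0,"rx":0,"ry":0,"rz":0},
    {"dx":0,"dy":0,"dz":0,"rx":0,"ry":0,"rz":0},
  ],
  claw=0,
  grip_force=40,
)

```text
time: 24.85
tool_pos: [442.3, -234.3, 38.4]
tcp_rot: [-180.0, 0.1, 180.0]
force: [-0.9, 0.8, 6.6]
opening: 39.0
gripper_force: 39.5
```

Emit:
move_arm(
  series=[
    {"dx":0,"dy":0,"dz":-0.4,"rx":0,"ry":0,"rz":0},
    {"dx":0,"dy":0,"dz":-0.7,"rx":0,"ry":0,"rz":0},
    {"dx":0,"dy":0,"dz":-0.8,"rx":0,"ry":0,"rz":0},
    {"dx":0,"dy":0,"dz":-0.8,"rx":0,"ry":0,"rz":0},
    {"dx":0,"dy":0,"dz":-0.6,"rx":0,"ry":0,"rz":0},
    {"dx":-0.2,"dy":0.4,"dz":0,"rx":0,"ry":0,"rz":0},
    {"dx":-0.2,"dy":0.7,"dz":0,"rx":0,"ry":0,"rz":0},
    {"dx":-0.2,"dy":0.7,"dz":0,"rx":0,"ry":0,"rz":0},
    {"dx":-0.2,"dy":0.7,"dz":0,"rx":0,"ry":0,"rz":0},
    {"dx":-0.2,"dy":0.7,"dz":0,"rx":0,"ry":0,"rz":0},
    {"dx":-0.2,"dy":0.7,"dz":0,"rx":0,"ry":0,"rz":0},
    {"dx":-0.2,"dy":0.7,"dz":0,"rx":0,"ry":0,"rz":0},
    {"dx":-0.2,"dy":0.7,"dz":0,"rx":0,"ry":0,"rz":0},
    {"dx":-0.2,"dy":0.7,"dz":0,"rx":0,"ry":0,"rz":0},
    {"dx":-0.2,"dy":0.7,"dz":0,"rx":0,"ry":0,"rz":0},
    {"dx":-0.2,"dy":0.7,"dz":0,"rx":0,"ry":0,"rz":0},
    {"dx":-0.2,"dy":0.7,"dz":0,"rx":0,"ry":0,"rz":0},
    {"dx":-0.2,"dy":0.7,"dz":0,"rx":0,"ry":0,"rz":0},
    {"dx":-0.2,"dy":0.4,"dz":0,"rx":0,"ry":0,"rz":0},
    {"dx":0,"dy":0,"dz":0,"rx":0,"ry":0,"rz":0},
  ],
)

```text
time: 26.85
tool_pos: [526.5, 43.3, 136.3]
tcp_rot: [180.0, -0.0, -179.9]
force: [0.3, -0.2, -0.9]
opening: 39.0
gripper_force: 40.4
```

Emit:
move_arm(
  series=[
    {"dx":-0.17,"dy":0.6,"dz":0,"rx":0,"ry":0,"rz":0},
    {"dx":-0.17,"dy":0.6,"dz":0,"rx":0,"ry":0,"rz":0},
    {"dx":-0.17,"dy":0.6,"dz":0,"rx":0,"ry":0,"rz":0},
    {"dx":-0.17,"dy":0.6,"dz":0,"rx":0,"ry":0,"rz":0},
    {"dx":-0.17,"dy":0.6,"dz":0,"rx":0,"ry":0,"rz":0},
    {"dx":-0.17,"dy":0.6,"dz":0,"rx":0,"ry":0,"rz":0},
    {"dx":-0.17,"dy":0.6,"dz":0,"rx":0,"ry":0,"rz":0},
    {"dx":-0.17,"dy":0.6,"dz":0,"rx":0,"ry":0,"rz":0},
    {"dx":-0.17,"dy":0.6,"dz":0,"rx":0,"ry":0,"rz":0},
    {"dx":-0.17,"dy":0.6,"dz":0,"rx":0,"ry":0,"rz":0},
    {"dx":-0.17,"dy":0.6,"dz":0,"rx":0,"ry":0,"rz":0},
    {"dx":-0.13,"dy":0.65,"dz":0,"rx":0,"ry":0,"rz":0},
    {"dx":0,"dy":0,"dz":0.7,"rx":0,"ry":0,"rz":0},
    {"dx":0,"dy":0,"dz":0.7,"rx":0,"ry":0,"rz":0},
    {"dx":0,"dy":0,"dz":0.7,"rx":0,"ry":0,"rz":0},
    {"dx":0,"dy":0,"dz":0.5,"rx":0,"ry":0,"rz":0},
    {"dx":0,"dy":0,"dz":0.3,"rx":0,"ry":0,"rz":0},
    {"dx":0,"dy":0,"dz":0,"rx":0,"ry":0,"rz":0},
    {"dx":0,"dy":0,"dz":0,"rx":0,"ry":0,"rz":0},
    {"dx":0,"dy":0,"dz":0,"rx":0,"ry":0,"rz":0},
  ],
)

```text
time: 28.85
tool_pos: [586.8, 259.5, 50.6]
tcp_rot: [180.0, 0.1, 180.0]
force: [0.2, 1.5, -0.6]
opening: 39.3
gripper_force: 40.5
```

Emit:
move_arm(
  series=[
    {"dx":0,"dy":0.05,"dz":0.15,"rx":0,"ry":0,"rz":0},
    {"dx":0,"dy":0,"dz":0.1,"rx":0,"ry":0,"rz":0},
    {"dx":0,"dy":0,"dz":0.02,"rx":0,"ry":0,"rz":0},
    {"dx":0,"dy":0,"dz":0,"rx":0,"ry":0,"rz":0},
    {"dx":0,"dy":0,"dz":0,"rx":0,"ry":0,"rz":0},
  ],
)

```text
time: 29.35
tool_pos: [586.6, 261.0, 42.4]
tcp_rot: [180.0, 0.1, 180.0]
force: [-3.0, -0.6, 8.3]
opening: 39.3
gripper_force: 41.4
```

Emit:
move_arm(
  series=[
    {"dx":0,"dy":0,"dz":0,"rx":0,"ry":0,"rz":0},
    {"dx":0,"dy":0,"dz":0,"rx":0,"ry":0,"rz":0},
    {"dx":0,"dy":0,"dz":0,"rx":0,"ry":0,"rz":0},
    {"dx":0,"dy":0,"dz":0,"rx":0,"ry":0,"rz":0},
    {"dx":0,"dy":0,"dz":0,"rx":0,"ry":0,"rz":0},
    {"dx":0,"dy":0,"dz":0,"rx":0,"ry":0,"rz":0},
    {"dx":0,"dy":0,"dz":0,"rx":0,"ry":0,"rz":0},
    {"dx":0,"dy":0,"dz":-0.9,"rx":0,"ry":0,"rz":0},
    {"dx":0,"dy":0,"dz":-0.9,"rx":0,"ry":0,"rz":0},
    {"dx":0,"dy":0,"dz":-0.9,"rx":0,"ry":0,"rz":0},
    {"dx":0,"dy":0,"dz":-0.9,"rx":0,"ry":0,"rz":0},
    {"dx":0.71,"dy":0.16,"dz":0,"rx":0,"ry":0,"rz":0},
    {"dx":0.71,"dy":0.16,"dz":0,"rx":0,"ry":0,"rz":0},
    {"dx":0.71,"dy":0.16,"dz":0,"rx":0,"ry":0,"rz":0},
    {"dx":0.71,"dy":0.16,"dz":0,"rx":0,"ry":0,"rz":0},
    {"dx":0.71,"dy":0.16,"dz":0,"rx":0,"ry":0,"rz":0},
    {"dx":0.71,"dy":0.16,"dz":0,"rx":0,"ry":0,"rz":0},
    {"dx":0.71,"dy":0.16,"dz":0,"rx":0,"ry":0,"rz":0},
    {"dx":0,"dy":0,"dz":0,"rx":0,"ry":0,"rz":0},
    {"dx":0,"dy":0,"dz":0,"rx":0,"ry":0,"rz":0},
  ],
  claw=1,
)

```text
time: 31.35
tool_pos: [437.5, 294.7, 149.8]
tcp_rot: [180.0, 0.0, 180.0]
force: [0.2, 0.5, 0.8]
opening: 85.6
gripper_force: 0.0
```

Emit:
move_arm(
  series=[
    {"dx":0,"dy":0,"dz":0.7,"rx":0,"ry":0,"rz":0},
    {"dx":0,"dy":0,"dz":0.7,"rx":0,"ry":0,"rz":0},
    {"dx":0,"dy":0,"dz":0.7,"rx":0,"ry":0,"rz":0},
    {"dx":0,"dy":0,"dz":0.7,"rx":0,"ry":0,"rz":0},
    {"dx":0,"dy":0,"dz":0.55,"rx":0,"ry":0,"rz":0},
    {"dx":0,"dy":0,"dz":0,"rx":0,"ry":0,"rz":0},
    {"dx":0,"dy":0,"dz":0,"rx":0,"ry":0,"rz":0},
  ],
)

```text
time: 32.05
tool_pos: [438.0, 294.4, 49.1]
tcp_rot: [-180.0, -0.0, 179.9]
force: [-0.1, -0.1, -0.1]
opening: 85.4
gripper_force: 0.0
```

Emit:
move_arm(
  series=[
    {"dx":0,"dy":0,"dz":0,"rx":0,"ry":0,"rz":0},
    {"dx":0,"dy":0,"dz":0,"rx":0,"ry":0,"rz":0},
    {"dx":0,"dy":0,"dz":0,"rx":0,"ry":0,"rz":0},
    {"dx":0,"dy":0,"dz":0,"rx":0,"ry":0,"rz":0},
    {"dx":0,"dy":0,"dz":0,"rx":0,"ry":0,"rz":0},
    {"dx":0,"dy":0,"dz":0,"rx":0,"ry":0,"rz":0},
    {"dx":0,"dy":0,"dz":0,"rx":0,"ry":0,"rz":0},
    {"dx":0,"dy":0,"dz":0,"rx":0,"ry":0,"rz":0},
    {"dx":0,"dy":0,"dz":0,"rx":0,"ry":0,"rz":0},
    {"dx":0,"dy":0,"dz":0,"rx":0,"ry":0,"rz":0},
  ],
  claw=0,
  grip_force=40,
)

```text
time: 33.05
tool_pos: [437.7, 294.7, 49.9]
tcp_rot: [180.0, 0.1, 180.0]
force: [-0.8, -1.1, 5.1]
opening: 49.1
gripper_force: 40.9
```

Emit:
move_arm(
  series=[
    {"dx":0,"dy":0,"dz":-0.4,"rx":0,"ry":0,"rz":0},
    {"dx":0,"dy":0,"dz":-0.7,"rx":0,"ry":0,"rz":0},
    {"dx":0,"dy":0,"dz":-0.8,"rx":0,"ry":0,"rz":0},
    {"dx":0,"dy":0,"dz":-0.8,"rx":0,"ry":0,"rz":0},
    {"dx":0,"dy":0,"dz":-0.6,"rx":0,"ry":0,"rz":0},
    {"dx":-0.5,"dy":-0.12,"dz":0,"rx":0,"ry":0,"rz":0},
    {"dx":-0.7,"dy":-0.12,"dz":0,"rx":0,"ry":0,"rz":0},
    {"dx":-0.7,"dy":-0.12,"dz":0,"rx":0,"ry":0,"rz":0},
    {"dx":-0.7,"dy":-0.12,"dz":0,"rx":0,"ry":0,"rz":0},
    {"dx":-0.7,"dy":-0.12,"dz":0,"rx":0,"ry":0,"rz":0},
    {"dx":-0.7,"dy":-0.12,"dz":0,"rx":0,"ry":0,"rz":0},
    {"dx":-0.7,"dy":-0.12,"dz":0,"rx":0,"ry":0,"rz":0},
    {"dx":-0.7,"dy":-0.12,"dz":0,"rx":0,"ry":0,"rz":0},
    {"dx":-0.7,"dy":-0.12,"dz":0,"rx":0,"ry":0,"rz":0},
    {"dx":-0.7,"dy":-0.08,"dz":0,"rx":0,"ry":0,"rz":0},
    {"dx":-0.6,"dy":0,"dz":0,"rx":0,"ry":0,"rz":0},
    {"dx":0,"dy":0,"dz":0,"rx":0,"ry":0,"rz":0},
    {"dx":0,"dy":0,"dz":0,"rx":0,"ry":0,"rz":0},
  ],
)

```text
time: 34.85
tool_pos: [659.2, 259.0, 147.1]
tcp_rot: [-180.0, -0.1, 179.9]
force: [-0.1, 0.1, -2.0]
opening: 49.3
gripper_force: 42.1
```

Emit:
move_arm(
  series=[
    {"dx":0,"dy":0,"dz":0.6,"rx":0,"ry":0,"rz":0},
    {"dx":0,"dy":0,"dz":0.7,"rx":0,"ry":0,"rz":0},
    {"dx":0,"dy":0,"dz":0.7,"rx":0,"ry":0,"rz":0},
    {"dx":0,"dy":0,"dz":0.6,"rx":0,"ry":0,"rz":0},
    {"dx":0,"dy":0,"dz":0.35,"rx":0,"ry":0,"rz":0},
    {"dx":0,"dy":0,"dz":0,"rx":0,"ry":0,"rz":0},
    {"dx":0,"dy":0,"dz":0,"rx":0,"ry":0,"rz":0},
    {"dx":0,"dy":0,"dz":0,"rx":0,"ry":0,"rz":0},
  ],
)

```text
time: 35.65
tool_pos: [659.6, 259.7, 60.7]
tcp_rot: [180.0, 0.1, 180.0]
force: [0.2, -0.4, -1.8]
opening: 49.1
gripper_force: 42.1
```

Emit:
move_arm(
  series=[
    {"dx":0,"dy":0,"dz":0.12,"rx":0,"ry":0,"rz":0},
    {"dx":0,"dy":0,"dz":0.08,"rx":0,"ry":0,"rz":0},
    {"dx":0,"dy":0,"dz":0.03,"rx":0,"ry":0,"rz":0},
    {"dx":0,"dy":0,"dz":0,"rx":0,"ry":0,"rz":0},
    {"dx":0,"dy":0,"dz":0,"rx":0,"ry":0,"rz":0},
  ],
)

```text
time: 36.15
tool_pos: [659.4, 259.6, 54.0]
tcp_rot: [180.0, 0.1, 180.0]
force: [-3.6, -1.3, 8.1]
opening: 49.1
gripper_force: 43.1
```

Contact again. I release, rise and back off clear of the trays.

Emit:
move_arm(
  series=[
    {"dx":0,"dy":0,"dz":0,"rx":0,"ry":0,"rz":0},
    {"dx":0,"dy":0,"dz":0,"rx":0,"ry":0,"rz":0},
    {"dx":0,"dy":0,"dz":0,"rx":0,"ry":0,"rz":0},
    {"dx":0,"dy":0,"dz":0,"rx":0,"ry":0,"rz":0},
    {"dx":0,"dy":0,"dz":0,"rx":0,"ry":0,"rz":0},
    {"dx":0,"dy":0,"dz":0,"rx":0,"ry":0,"rz":0},
    {"dx":0,"dy":0,"dz":0,"rx":0,"ry":0,"rz":0},
    {"dx":0,"dy":0,"dz":-0.9,"rx":0,"ry":0,"rz":0},
    {"dx":0,"dy":0,"dz":-0.9,"rx":0,"ry":0,"rz":0},
    {"dx":0,"dy":0,"dz":-0.9,"rx":0,"ry":0,"rz":0},
    {"dx":0,"dy":0,"dz":-0.9,"rx":0,"ry":0,"rz":0},
    {"dx":0,"dy":0,"dz":-0.9,"rx":0,"ry":0,"rz":0},
    {"dx":0.5,"dy":0.9,"dz":0,"rx":0,"ry":0,"rz":0},
    {"dx":0.5,"dy":0.9,"dz":0,"rx":0,"ry":0,"rz":0},
    {"dx":0.5,"dy":0.9,"dz":0,"rx":0,"ry":0,"rz":0},
    {"dx":0.5,"dy":0.9,"dz":0,"rx":0,"ry":0,"rz":0},
    {"dx":0.5,"dy":0.9,"dz":0,"rx":0,"ry":0,"rz":0},
    {"dx":0.5,"dy":0.9,"dz":0,"rx":0,"ry":0,"rz":0},
    {"dx":0.5,"dy":0.9,"dz":0,"rx":0,"ry":0,"rz":0},
    {"dx":0,"dy":0,"dz":0,"rx":0,"ry":0,"rz":0},
  ],
  claw=1,
)

```text
time: 38.15
tool_pos: [552.3, 451.6, 187.6]
tcp_rot: [180.0, -0.0, -179.9]
force: [0.3, -0.6, -0.2]
opening: 85.5
gripper_force: 0.0
```

```bash
python3 - <<'E'
from h import *
c=bot.read_camera("top");P=pts(c)
M=((P[...,2]>30)&(P[...,2]<110)&(c["depth"]>0)).astype(np.uint8)
n,l,s,ce=cv2.connectedComponentsWithStats(M)
for i in range(1,n):
    if s[i,4]>80:
        Q=P[l==i];z=np.percentile(Q[:,2],95);T=Q[Q[:,2]>z-5];a=np.percentile(T,[2,98],axis=0);print(np.round(ce[i]),round(z),np.round(a.mean(0)),np.round(a[1]-a[0]))
cv2.imwrite("pics/f.png",cv2.resize(c["img"][110:310,90:540,::-1],(800,356),interpolation=cv2.INTER_CUBIC))
c=bot.read_camera("side");cv2.imwrite("pics/g.png",cv2.resize(c["img"][100:380,200:500,::-1],(640,597),interpolation=cv2.INTER_CUBIC))
E
```

```text
[205. 153.] 92 [657. 260.  90.] [45. 44.  6.]
[299. 156.] 92 [653.  21.  90.] [44. 44.  6.]
[401. 166.] 79 [ 634. -237.   77.] [40. 41.  6.]
[554. 183.] 40 [ 600. -636.   37.] [49. 48.  5.]
[204. 182.] 67 [586. 262.  65.] [35. 35.  5.]
[305. 185.] 67 [582.   5.  65.] [35. 35.  6.]
[142. 229.] 37 [466. 419.  35.] [33. 36.  7.]
[582. 323.] 77 [ 251. -678.   75.] [140.  99.   6.]
[303. 394.] 78 [75.  2. 81.] [ 6. 75. 14.]
```

View pics/f.png

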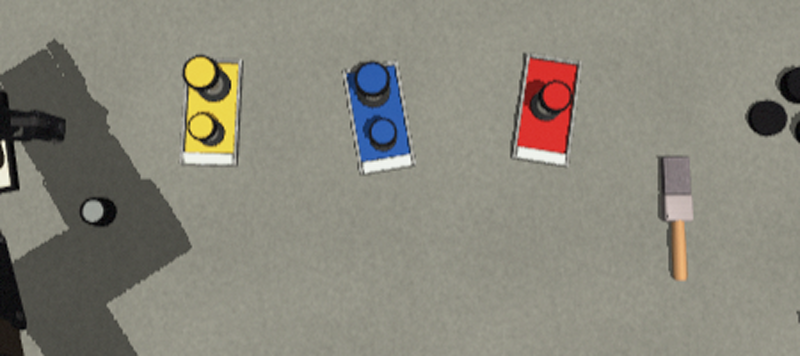

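View pics/g.png

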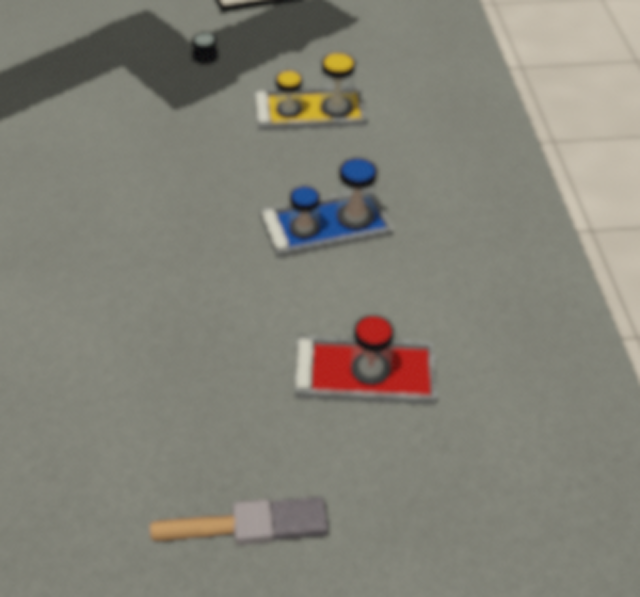

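The side view shows all five jars upright on their tray floors. The yellow pair is at (288,95) and (338,85), the blue pair at (305,210) and (357,195), and the red jar at (372,350). The loupe at (204,47) and the brush are where they were.

```bash
python3 -c "
from cell import bot
print(bot.close_job())"
```

```text
the job is handed in; nothing more can be done
None
```

All five jars stand upright in their matching trays (small in front, large behind for yellow and blue), the magnifier and brush were not touched, and the job was handed in at about 38 s; no verdict came back.

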